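Unlock the tasting caddy and hold it up level

TASK

Slide the dock's bolt to the left, all the way to its open stop, while the tasting caddy still stands in the dock. Then take the caddy by its carrying bar and lift it straight up, about 10 cm above the dock's floor, with both jars standing on it, and keep it level and still there: finish while holding it in the air over the dock. Do not tip the caddy, and leave everything else on the table where it is.

Things in the scene. Friction and masses are not known exactly. Their poses are not given: they have to be found in the camera images.
- dock: aluminium counter dock, fixed; a shallow tray (108 x 176 mm, floor 6 mm thick, walls 5 mm thick and 22 mm high) in which the caddy stands with about 3 mm play all round, with a bolt rail along its front. Origin at the centre of the tray's underside, on the table; its x axis points away from the rail side (the rail's middle line lies at x = -92 mm), y along the rail, z up
- bolt (a joint): the slide bolt on the dock's rail, in m: 0 = locked (a 28 mm wide steel blade lies over the caddy's locking tab), 0.045 = open against its stop. It moves along the dock's +y axis, towards the left as seen from the robot, with about 1.5 N of friction, and stays where it is left; it starts between 0 and 0.01
- bolt_grip (a point): a point in the bolt's upright black grip fin, 65 mm above the table, 13 mm below the fin's top. The fin is 14 mm thick along the dock's y (the sliding direction) and 22 mm wide along the dock's x, and stands free from 36 mm to 78 mm above the table; axes as the dock's
- caddy: plywood tasting caddy, 92 x 160 mm, 160 mm tall, about 0.26 kg empty and 0.85 kg with its two jars: tray with a floor 8 mm thick and a rim 24 mm high, an upright board 36 mm wide at each end and a carrying bar between the boards; a steel tab at the foot of its front is caught under the bolt. It stands on the dock's floor, 6 mm above the table. Origin at the centre of its underside, y along its length, z up
- caddy_handle: the caddy's wooden carrying bar, 14 mm thick (caddy's x), 20 mm high and 144 mm long (along the caddy's y), fixed to the caddy; its origin at the bar's centre, 150 mm above the caddy's underside and 156 mm above the table as it stands in the dock; 40 mm free under it above the jars; axes as the caddy's
- jar_left: tasting jar with screw lid, 60 mm in diameter, 92 mm tall, about 0.3 kg, standing loose in the caddy, 38 mm from the caddy's middle towards one end (either of the two ends); origin at the centre of its underside
- jar_right: tasting jar with screw lid, 60 mm in diameter, 92 mm tall, about 0.3 kg, standing loose in the caddy, 38 mm from the caddy's middle towards one end (either of the two ends); origin at the centre of its underside
- calculator: bystander, leave alone: pocket calculator 68 x 115 x 13 mm, lying flat; origin at the centre of its underside
- marker: bystander, leave alone: fat marker pen lying on its side, 125 mm long, 17 mm thick; origin at the centre of its underside
- peg: bystander, leave alone: wooden spring peg 13 x 72 x 10 mm, lying; origin at the centre of its underside
- tall_jar: bystander, leave alone: tall jar, 68 mm across and 122 mm tall, standing on the table; origin at the centre of its underside
- berry_jar: bystander, leave alone: squat jar, 70 mm across and 86 mm tall, standing on the table; origin at the centre of its underside
- bottle: bystander, leave alone: dark bottle with a cap, 56 mm across and 193 mm tall; origin at the centre of its underside
- small_tape: bystander, leave alone: tape roll lying flat, 66 mm across and 24 mm high; origin at the centre of its underside
Things that resemble listed ones, but are neither listed nor needed, are in the scene too. Leave any purple look-alike of the jar_right alone.

How it is judged:
By the outcome, as a careful person would: the job done as asked, in the order asked, and still so for the second after the job is handed in, while the arm keeps its last pose, push and grip.
It also fails if it takes over 35 s, if anything falls off the work surface, if the arm or the gripper's body presses on something with over 40 N, if the wrist force passes 120 N, or if a joint passes its speed limit or range.

ROBOT

A 6-joint arm with a two-finger parallel gripper is mounted at the origin on a cart in front of the work surface, level with it; the furniture and walls round the work are solid. World frame = base frame: x ahead of the robot, y to its left, z up, the work surface at z = 0. Lengths are in m, angles in degrees, forces in N, time in s.
With the tool pointing down it reaches from about 0.35 to 0.875 m from the base axis. Payload 4.2 kg.
Tool frame: the origin (TCP) lies midway between the tips of the shut fingers; the grasp point (between the pads) lies 19 mm behind it; z points along the fingers, y is the line along which they close (so a half turn about z gives the same grasp; the last joint's range is limited). The gripper opens to 87 mm and grips with 3 to 60 N. Pads are 19 mm wide; open, the fingers measure 117 mm over their backs; the gripper's body (75 mm by 190 mm) begins 51 mm behind the grasp point.
Start: joints at [-49.756, 22.042, 0.453, 0, -68.411, -14.817], TCP at [0.268, -0.564, 0.223] pointing down, gripper open.
Joint ranges: [-179.83, 179.83], [-69.29, 118.12], [-61.27, 80.66], [-181.25, 117.63], [-171.15, -9.14], [-177.46, 177.46]. Speed limits (degrees/s): [159.86, 159.86, 180, 180, 180, 180].

INTERFACE

Orientations are given as a 3x3 rotation matrix whose columns are the frame's x, y, z axes.
In Python, from station import r, cams gives the robot as it stands.
- The arm moves only by the tool play_rows, never from a script. Its argument "commands" is text: rows parted by semicolons, each of 6 numbers parted by spaces: the shift along the world's x, y, z normalised to -1 to 1, where 1 is 30 mm, then the turn, a rotation vector about the world's x, y, z normalised to -1 to 1, where 1 is 0.15 rad. A call has 1 to 20 rows; each row shifts and turns the commanded pose from where the row before left it; what a row does not reach is not made up. A row lasts 1/10 s, in which the tool goes at most 50 mm and 8.59 degrees, less where a joint would pass 70% of its speed; a pose out of reach is approached as far as the arm can. A call with a number of a shift or a turn outside -1 to 1 is refused whole. A call with a gripper value outside its range is refused whole. "grip" is the finger opening in mm, from 0 to 87, set as the call begins (left out, the last holds). The fingers move at their own pace and stop on an object; the grip force is fixed at half the most. Time passes only in rows, so rows that do not move let the fingers close. It gives the time, the measured TCP pose, the force, the opening and the grip force at its end, in the units of the state.
- r.sense(): the state, without advancing time (a new reading comes with each control period).
- cams.capture(name): name is "scene" or "top" or "wrist"; returns (picture, depth): 384x512x3 uint8, blue, green, red; 384x512 float32, m along the optical axis (not along the pixel's ray), 0 where there is no reading.
- cams.camera_info(name): a dict with "mtx" (3x3 intrinsics, pixels), "k1" (the pictures are not rectified: a ray, as slopes to the right and down, at radius r is drawn at 1 + k1 r^2 times it, then the intrinsics apply), "R" (3x3) and "t" (3): a world point X has camera coordinates R X + t. Camera axes: x right, y down, z forward; pixel columns grow to the right and rows downward; lengths in m; the calibration is good to about 2 mm. A picture is of the moment at which its call begins: read the wrist's pose just before it. camera_info takes no time and is no camera call; for the wrist camera it gives the pose at the moment of the call.
- r.finish_job(): hands the job in; it is judged then, once.
The state is a dict: "time_s": time; "joints": joint angles; "joint_velocities": joint speeds; "effort": joint torques, N m; "tcp_pos": TCP position; "ee_rot": TCP orientation; "wrist_force": force on the tool from outside, world axes, zero at the start; "moment": the same for the moment, N m; "gripper_width": opening from 0.0 (shut) to 1.0 (fully open); "gripper_force": force on a finger pad.
Only numpy, scipy, OpenCV 4.12 (cv2) and the standard library are available. Lean on these libraries where they do the work, as an engineer would, in place of code of your own. Each camera call takes 0.05 s, during which the arm holds its last target. There are 200 camera calls.

## Working session

There is one attempt and no reset: what is moved stays moved. The work goes in short steps, Python scripts to look and compute and a tool call to move; the robot and the scene stay as the last step left them, time stands still between calls to the robot, and variables do not carry over. Pictures are saved under pics/ and viewed, at most 10 in all, crops included, and the job is handed in when it is done.

Besides the shell and the picture viewer there is one more tool, called after ">>>" by a JSON object that holds its "method" and its "body". play_rows: Moves the arm, as the interface text tells. Scaled input: -1 to 1 covers 30 mm each way for a shift and 0.15 rad each way for a turn. Its arguments: {"type":"object","properties":{"commands":{"type":"string"},"grip":{"type":"number"}},"required":["commands"]}

```bash
mkdir -p pics; ls
cat > h.py <<'E'
import numpy as np, cv2
from station import r, cams
def cap(n):
    info=cams.camera_info(n); p,d=cams.capture(n); return p,d,info
def points(d,info):
    K=np.array(info["mtx"]);h,w=d.shape
    u,v=np.meshgrid(np.arange(w),np.arange(h))
    n=cv2.undistortPoints(np.stack([u,v],-1).reshape(-1,1,2).astype(np.float64),K,np.array([info["k1"],0,0,0.]))[:,0].reshape(h,w,2)
    c=np.dstack([n*d[...,None],d])
    X=(c-np.array(info["t"]))@np.array(info["R"])
    X[d<=0]=np.nan
    return X
E
python3 - <<'E'
from h import *
s=r.sense();print(s)
for n in("scene","top"):
    p,d,i=cap(n);cv2.imwrite(f"pics/{n}0.png",cv2.resize(p,(796,597)));np.savez(f"{n}0.npz",p=p,X=points(d,i))
    print(n,i["mtx"],i["k1"],-np.array(i["R"]).T@i["t"])
E
```

```text
pics
{'time_s': 0.0, 'joints': array([-4.97568104e+01,  2.20905015e+01,  3.76650009e-01, -2.89495715e-02,
       -6.84126747e+01, -1.48184023e+01]), 'joint_velocities': array([ 0.01913875, -0.05525674,  0.06128564, -0.08521112, -0.04920333,
        0.01734195]), 'effort': array([-1.55478274e-04, -3.90667105e+01,  1.87401438e+01,  4.21976969e+00,
        1.09029369e-02, -1.97760760e-04]), 'tcp_pos': array([ 0.26808271, -0.56388121,  0.22144109]), 'ee_rot': array([[-9.03229600e-01, -4.29156322e-01, -1.06798299e-03],
       [-4.29157637e-01,  9.03227417e-01,  1.98910234e-03],
       [ 1.10995676e-04,  2.25494917e-03, -9.99997451e-01]]), 'wrist_force': array([-0.03205029,  0.43993202,  1.03685071]), 'moment': array([0.03047107, 0.0390873 , 0.00457651]), 'gripper_force': 0.0, 'gripper_width': 1.0018579676376633}
scene [[381.89603241   0.         251.11172354]
 [  0.         381.89603241 193.45203012]
 [  0.           0.           1.        ]] -0.006512312448018862 [ 0.97162492 -0.20331729  0.94908169]
top [[427.56405662   0.         259.07279351]
 [  0.         427.56405662 186.24774608]
 [  0.           0.           1.        ]] -0.13396143228647506 [0.50648432 0.12497836 1.19891201]
```

View pics/scene0.png

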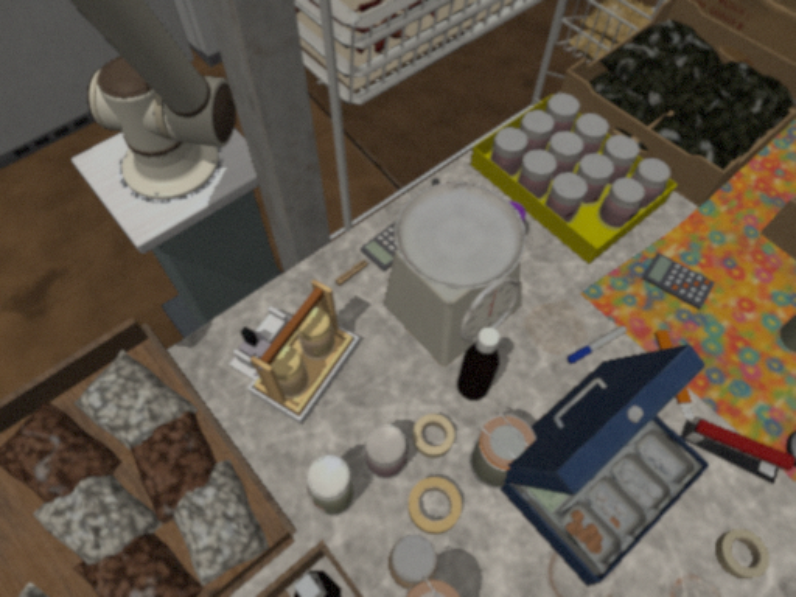

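View pics/top0.png

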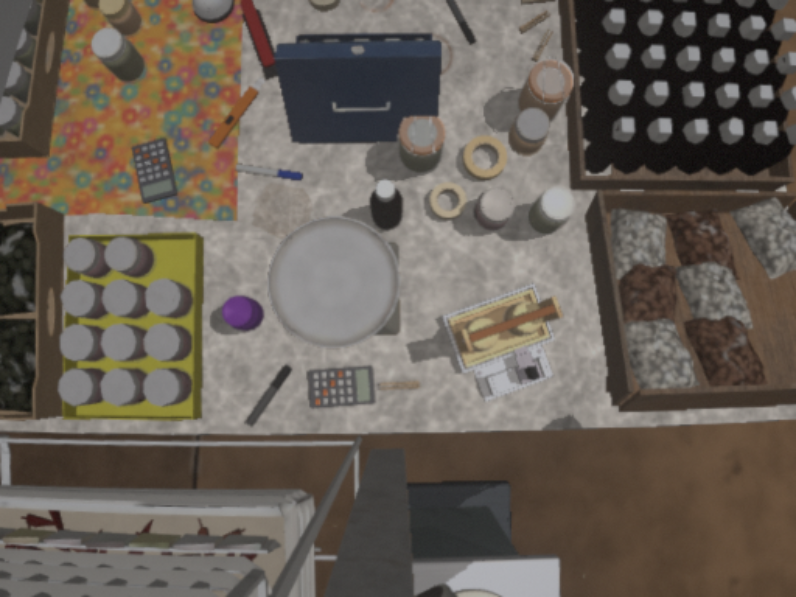

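The top view (robot at the bottom) shows the caddy at (505,325) with its bar from (465,340) to (560,308), the rail in front of it and the black fin at (530,372). The scene view shows the same caddy at (300,350) and the fin at (250,335). I see no second caddy or bolt. The other dark things are the bottle at (387,205), the black pen at (268,395) and the calculator, and none of them stands on a rail. I'll measure next and take one close crop.

Run:
```python
from h import *
z=np.load("top0.npz");p,X=z["p"],z["X"]
k=512/796
y0,y1,x0,x1=int(275*k),int(410*k),int(430*k),int(580*k)
P=X[y0:y1,x0:x1];C=p[y0:y1,x0:x1]
cv2.imwrite("pics/crop.png",cv2.resize(C,None,fx=6,fy=6,interpolation=cv2.INTER_CUBIC))
def show(n,m):
    Q=P[m]; 
    if len(Q)<3: print(n,len(Q));return
    c=Q.mean(0);print(n,len(Q),"mean",c.round(4),"min",np.nanmin(Q,0).round(3),"max",np.nanmax(Q,0).round(3))
    (cx,cy),(w,h),a=cv2.minAreaRect(Q[:,:2].astype(np.float32));b=cv2.boxPoints(((cx,cy),(w,h),a))
    e=b[1]-b[0];f=b[2]-b[1];l=e if np.hypot(*e)>np.hypot(*f) else f
    print("   rect",round(cx,4),round(cy,4),round(w,4),round(h,4),"long axis deg",np.degrees(np.arctan2(l[1],l[0])).round(1))
zz=P[...,2]
show("bar",(zz>.150)&(zz<.18))
show("tray rim",(zz>.02)&(zz<.04))
dark=C.max(2)<70
show("fin",dark&(zz>.062)&(zz<.095))
show("mid60-90",(zz>.06)&(zz<.09))
print(np.nanmedian(X[300:,:][..., 2][(X[300:,:,0]>.2)]) if 0 else np.nanmedian(X[190:230,170:200,2]))
# scene view
z=np.load("scene0.npz");p,X=z["p"],z["X"]
P=X[170:280,140:240];C=p[170:280,140:240];zz=P[...,2]
show("s bar",(zz>.155)&(zz<.18))
dark=C.max(2)<60
show("s fin",dark&(zz>.05)&(zz<.095)&(P[...,0]<.45))
```

```text
bar 455 mean [ 0.5649 -0.0548  0.1649] min [ 0.524 -0.136  0.152] max [0.605 0.024 0.17 ]
   rect 0.5643 -0.054 0.0348 0.1614 long axis deg -71.4
tray rim 1121 mean [ 0.5335 -0.0638  0.0281] min [ 0.447 -0.151  0.02 ] max [0.642 0.043 0.04 ]
   rect 0.5392 -0.0627 0.1629 0.1767 long axis deg -71.6
fin 41 mean [ 0.486  -0.1014  0.0765] min [ 0.476 -0.109  0.064] max [ 0.495 -0.094  0.082]
   rect 0.4866 -0.1021 0.0196 0.0118 long axis deg 20.4
mid60-90 203 mean [ 0.5447 -0.0673  0.0747] min [ 0.476 -0.13   0.061] max [0.606 0.024 0.09 ]
   rect 0.5531 -0.0512 0.1474 0.1302 long axis deg 78.2
0.20012836204850706
s bar 536 mean [ 0.5697 -0.0589  0.1638] min [ 0.526 -0.227  0.155] max [0.632 0.025 0.17 ]
   rect 0.5838 -0.1041 0.0358 0.2644 long axis deg -71.3
s fin 0
```

View pics/crop.png

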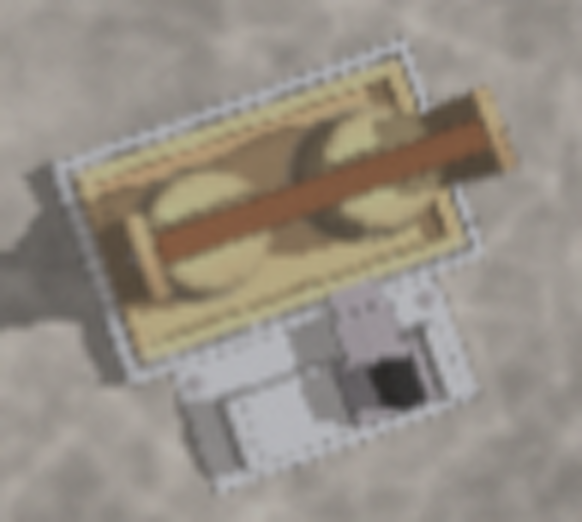

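The crop confirms the choice. The bar centre is (0.5645,-0.054), its top is at about 0.166, and the dock's yaw is 18.6°. The fin is at (0.486,-0.101), which is -90 mm in the dock's x against the given -92, so it fits. Next I move above the fin.

>>> {"method": "play_rows", "body": {"commands": "0 0 0.5 0 0 -0.4; 0.2 0.5 0.3 0 0 -0.39; 0.46 0.97 0 0 0 0; 0.46 0.97 0 0 0 0; 0.46 0.97 0 0 0 0; 0.46 0.97 0 0 0 0; 0.46 0.97 0 0 0 0; 0.46 0.97 0 0 0 0; 0.46 0.97 0 0 0 0; 0.46 0.97 0 0 0 0; 0.46 0.97 0 0 0 0; 0.46 0.97 0 0 0 0; 0.46 0.97 0 0 0 0; 0.46 0.97 0 0 0 0; 0.4 0.8 0 0 0 0; 0.3 0.6 0 0 0 0; 0.2 0.4 0 0 0 0; 0 0 0 0 0 0; 0 0 0 0 0 0", "grip": 60}}

```text
time_s: 2.0
tcp_pos: [0.4667, -0.1463, 0.2463]
ee_rot: [[-0.948, -0.32, -0.001], [-0.32, 0.948, -0.0], [0.001, 0.0, -1.0]]
wrist_force: [0.2, -0.7, 0.1]
gripper_width: 0.695
gripper_force: 0.0
```

Run:
```python
from h import *
s=r.sense();print(s["tcp_pos"],s["ee_rot"].round(3),s["time_s"],s["wrist_force"])
p,d,i=cap("wrist");cv2.imwrite("pics/w1.png",p);X=points(d,i);np.savez("w1.npz",p=p,X=X)
zz=X[...,2];dark=p.max(2)<70
m=(dark&(zz>.07)&(zz<.085)&(abs(X[...,0]-.486)<.03)&(abs(X[...,1]+.101)<.03))
Q=X[m];print(len(Q),Q.mean(0) if len(Q) else 0)
if len(Q)>5: print(cv2.minAreaRect(Q[:,:2].astype(np.float32)))
B=X[(zz>.158)&(zz<.175)&(abs(X[...,0]-.56)<.08)&(abs(X[...,1]+.05)<.1)];print(len(B));
if len(B)>5: print(B.mean(0),cv2.minAreaRect(B[:,:2].astype(np.float32)))
```

```text
[ 0.46668092 -0.14633666  0.24631037] [[-0.948 -0.32  -0.001]
 [-0.32   0.948 -0.   ]
 [ 0.001  0.    -1.   ]] 2.0 [ 0.15953428 -0.6549565   0.06612172]
142 [ 0.48235014 -0.1066751   0.07768539]
((0.48356834053993225, -0.10624171048402786), (0.01867574267089367, 0.01220487616956234), 17.88317108154297)
1322
[ 0.57214958 -0.08752026  0.1648529 ] ((0.5726059079170227, -0.083401620388031), (0.024610448628664017, 0.10342561453580856), 12.430381774902344)
```

View pics/w1.png

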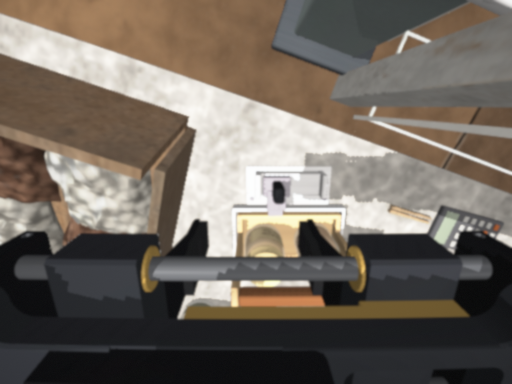

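The wrist view shows the fin at pixel (278,190), clear of the side box. Its estimate is (0.485,-0.104). I move over it and descend.

>>> {"method": "play_rows", "body": {"commands": "0.3 0.7 0 0 0 0; 0.3 0.7 0 0 0 0; 0 0 -0.5 0 0 0; 0 0 -1 0 0 0; 0 0 -1 0 0 0; 0 0 -1 0 0 0; 0 0 -1 0 0 0; 0 0 -0.6 0 0 0; 0 0 -0.5 0 0 0; 0 0 0 0 0 0; 0 0 0 0 0 0"}}

```text
time_s: 3.15
tcp_pos: [0.4851, -0.1049, 0.0788]
ee_rot: [[-0.948, -0.319, -0.0], [-0.319, 0.948, -0.0], [0.0, -0.0, -1.0]]
wrist_force: [0.9, 0.0, 0.2]
gripper_width: 0.687
gripper_force: 0.0
```

Run:
```python
from h import *
s=r.sense();print(s["tcp_pos"],s["wrist_force"])
p,d,i=cap("wrist");X=points(d,i)
zz=X[...,2];dark=p.max(2)<70
m=(dark&(zz>.07)&(zz<.085)&(abs(X[...,0]-.486)<.03)&(abs(X[...,1]+.101)<.03))
Q=X[m];print(len(Q),Q.mean(0) if len(Q) else 0)
if len(Q)>5: print(cv2.minAreaRect(Q[:,:2].astype(np.float32)))
cv2.imwrite("pics/w2.png",p)
```

```text
[ 0.48505358 -0.10490519  0.07883253] [0.93425419 0.01650246 0.19495426]
650 [ 0.48168249 -0.10422179  0.07784462]
((0.4789174795150757, -0.0909501165151596), (0.019877901300787926, 0.04425395280122757), 18.355850219726562)
```

View pics/w2.png

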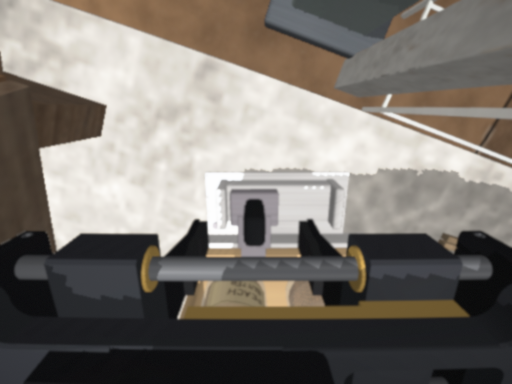

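The fin at pixel (255,222) is centred between the open fingers. I lower the last 31 mm and close.

>>> {"method": "play_rows", "body": {"commands": "0 0 -0.6 0 0 0; 0 0 -0.43 0 0 0; 0 0 0 0 0 0; 0 0 0 0 0 0"}}

```text
time_s: 3.6
tcp_pos: [0.4857, -0.1043, 0.0486]
ee_rot: [[-0.948, -0.32, 0.002], [-0.32, 0.948, -0.0], [-0.002, -0.001, -1.0]]
wrist_force: [-0.7, 0.4, -0.6]
gripper_width: 0.689
gripper_force: 0.0
```

>>> {"method": "play_rows", "body": {"commands": "0 0 0 0 0 0; 0 0 0 0 0 0; 0 0 0 0 0 0; 0 0 0 0 0 0; 0 0 0 0 0 0; 0 0 0 0 0 0; 0 0 0 0 0 0; 0 0 0 0 0 0", "grip": 5}}

```text
time_s: 4.4
tcp_pos: [0.485, -0.1042, 0.0476]
ee_rot: [[-0.948, -0.32, -0.0], [-0.32, 0.948, -0.0], [0.0, -0.0, -1.0]]
wrist_force: [0.7, -0.1, -0.1]
gripper_width: 0.16
gripper_force: 30.0
```

The fin is gripped at 13.9 mm. I slide it left along (-0.32,0.948).

>>> {"method": "play_rows", "body": {"commands": "-0.053 0.158 0 0 0 0; -0.053 0.158 0 0 0 0; -0.053 0.158 0 0 0 0; -0.053 0.158 0 0 0 0; -0.053 0.158 0 0 0 0; -0.053 0.158 0 0 0 0; -0.053 0.158 0 0 0 0; 0 0 0 0 0 0; 0 0 0 0 0 0"}}

```text
time_s: 5.3
tcp_pos: [0.4736, -0.0706, 0.0476]
ee_rot: [[-0.947, -0.32, -0.0], [-0.32, 0.947, 0.0], [0.0, 0.001, -1.0]]
wrist_force: [-0.6, 1.0, 0.5]
gripper_width: 0.161
gripper_force: 30.0
```

>>> {"method": "play_rows", "body": {"commands": "-0.022 0.063 0 0 0 0; -0.022 0.063 0 0 0 0; 0 0 0 0 0 0"}}

```text
time_s: 5.6
tcp_pos: [0.4724, -0.0672, 0.0476]
ee_rot: [[-0.948, -0.32, -0.0], [-0.32, 0.948, -0.0], [0.0, 0.0, -1.0]]
wrist_force: [0.0, -0.5, -0.8]
gripper_width: 0.156
gripper_force: 30.0
```

>>> {"method": "play_rows", "body": {"commands": "-0.022 0.063 0 0 0 0; 0 0 0 0 0 0"}}

```text
time_s: 5.8
tcp_pos: [0.4718, -0.0653, 0.0476]
ee_rot: [[-0.948, -0.32, -0.0], [-0.32, 0.948, 0.0], [0.0, 0.0, -1.0]]
wrist_force: [0.5, -0.5, -0.2]
gripper_width: 0.158
gripper_force: 30.0
```

>>> {"method": "play_rows", "body": {"commands": "-0.016 0.047 0 0 0 0; 0 0 0 0 0 0"}}

```text
time_s: 6.0
tcp_pos: [0.4713, -0.0639, 0.0476]
ee_rot: [[-0.948, -0.32, -0.0], [-0.32, 0.948, 0.0], [0.0, 0.0, -1.0]]
wrist_force: [-1.0, -0.9, -0.2]
gripper_width: 0.156
gripper_force: 30.0
```

>>> {"method": "play_rows", "body": {"commands": "-0.016 0.047 0 0 0 0; 0 0 0 0 0 0"}}

```text
time_s: 6.2
tcp_pos: [0.4708, -0.0624, 0.0476]
ee_rot: [[-0.948, -0.32, -0.0], [-0.32, 0.948, 0.0], [0.0, 0.0, -1.0]]
wrist_force: [0.2, -0.9, -0.0]
gripper_width: 0.162
gripper_force: 30.0
```

>>> {"method": "play_rows", "body": {"commands": "-0.016 0.047 0 0 0 0; 0 0 0 0 0 0"}}

```text
time_s: 6.4
tcp_pos: [0.4708, -0.0622, 0.0476]
ee_rot: [[-0.947, -0.32, 0.0], [-0.32, 0.947, -0.002], [0.0, -0.002, -1.0]]
wrist_force: [2.6, -8.4, -2.8]
gripper_width: 0.159
gripper_force: 30.0
```

>>> {"method": "play_rows", "body": {"commands": "-0.016 0.047 0 0 0 0; 0 0 0 0 0 0"}}

```text
time_s: 6.6
tcp_pos: [0.4707, -0.062, 0.0476]
ee_rot: [[-0.947, -0.32, 0.001], [-0.32, 0.947, -0.003], [0.0, -0.003, -1.0]]
wrist_force: [4.7, -16.3, -4.8]
gripper_width: 0.158
gripper_force: 30.0
```

The force rose to 17 N after about 44 mm of travel, so the bolt is on its stop. I ease most of the preload off, open and rise.

>>> {"method": "play_rows", "body": {"commands": "0.02 -0.055 0 0 0 0; 0 0 0 0 0 0"}}

```text
time_s: 6.8
tcp_pos: [0.4708, -0.0623, 0.0476]
ee_rot: [[-0.948, -0.319, 0.0], [-0.319, 0.948, -0.001], [0.0, -0.001, -1.0]]
wrist_force: [1.8, -7.6, -3.2]
gripper_width: 0.157
gripper_force: 30.0
```

>>> {"method": "play_rows", "body": {"commands": "0 0 0 0 0 0; 0 0 0 0 0 0; 0 0 0 0 0 0; 0 0 0 0 0 0; 0 0 0.4 0 0 0; 0 0 1 0 0 0; 0 0 1 0 0 0; 0 0 1 0 0 0; 0 0 1 0 0 0; 0 0 1 0 0 0; 0 0 1 0 0 0; 0 0 0.5 0 0 0; 0 0 0 0 0 0; 0 0 0 0 0 0", "grip": 60}}

```text
time_s: 8.2
tcp_pos: [0.47, -0.0611, 0.2539]
ee_rot: [[-0.948, -0.32, -0.001], [-0.32, 0.948, 0.001], [0.001, 0.001, -1.0]]
wrist_force: [-0.2, 0.4, -1.3]
gripper_width: 0.69
gripper_force: 0.0
```

Run:
```python
from h import *
s=r.sense();print(s["tcp_pos"],s["wrist_force"])
for n in("wrist","top"):
    p,d,i=cap(n);X=points(d,i);zz=X[...,2];dark=p.max(2)<70
    m=(dark&(zz>.07)&(zz<.085)&(abs(X[...,0]-.472)<.03)&(abs(X[...,1]+.062)<.03))
    Q=X[m];print(n,len(Q),Q.mean(0) if len(Q) else 0)
    B=X[(zz>.158)&(zz<.175)&(abs(X[...,0]-.565)<.09)&(abs(X[...,1]+.05)<.12)]
    if len(B)>5: print(len(B),B.mean(0),cv2.minAreaRect(B[:,:2].astype(np.float32)))
    cv2.imwrite(f"pics/{n}3.png",p)
# red bar centre line from initial top view, saturated red-brown pixels at bar-top height
z=np.load("top0.npz");p,X=z["p"],z["X"]
hsv=cv2.cvtColor(p,cv2.COLOR_BGR2HSV)
m=(X[...,2]>.155)&(X[...,2]<.175)&(abs(X[...,0]-.565)<.06)&(abs(X[...,1]+.055)<.09)&(hsv[...,1]>110)&((hsv[...,0]<11))
Q=X[m];print("bar",len(Q),Q.mean(0),cv2.minAreaRect(Q[:,:2].astype(np.float32)))
vx,vy,_,_=cv2.fitLine(Q[:,:2].astype(np.float32),cv2.DIST_L2,0,.01,.01).ravel();print(np.degrees(np.arctan2(vy,vx)))
```

```text
[ 0.47002253 -0.06109876  0.25394681] [-0.19926246  0.44833456 -1.28481829]
wrist 134 [ 0.46829761 -0.06375042  0.07775534]
50 [0.55312127 0.01032853 0.16507847] ((0.5471575856208801, -0.05617254227399826), (0.03503367677330971, 0.15879422426223755), 5.572572231292725)
top 0 0
444 [ 0.56467207 -0.05426136  0.16519234] ((0.5643850564956665, -0.054365403950214386), (0.03478663042187691, 0.16225695610046387), 18.603403091430664)
bar 0 [nan nan nan] ((0.0, 0.0), (0.0, 0.0), 0.0)<stdin>:14: RuntimeWarning: Mean of empty slice.
  ret = um.true_divide(
Traceback (most recent call last):
cv2.error: OpenCV(4.12.0) /io/opencv/modules/imgproc/src/linefit.cpp:50: error: (-215:Assertion failed) count > 0 in function 'fitLine2D_wods'
```

View pics/wrist3.png

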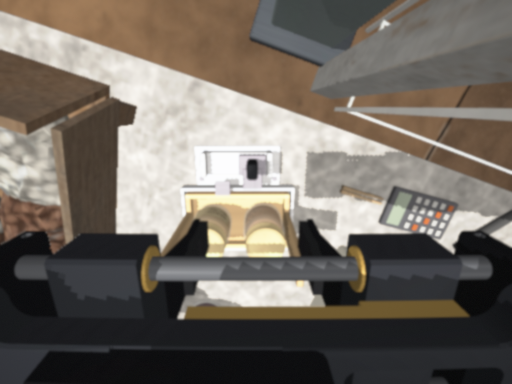

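The fin stays at the left end, at pixel (252,168), and the steel tab at (222,187) is free. The caddy is still in the dock with both jars. Next I move above the bar's centre (0.5644,-0.0543) and turn 90°.

>>> {"method": "play_rows", "body": {"commands": "0.286 0.021 0 0 0 0.952; 0.286 0.021 0 0 0 0.952; 0.286 0.021 0 0 0 0.952; 0.286 0.021 0 0 0 0.952; 0.286 0.021 0 0 0 0.952; 0.286 0.021 0 0 0 0.952; 0.286 0.021 0 0 0 0.952; 0.286 0.021 0 0 0 0.952; 0.286 0.021 0 0 0 0.952; 0.286 0.021 0 0 0 0.952; 0.286 0.021 0 0 0 0.952; 0 0 0 0 0 0; 0 0 0 0 0 0", "grip": 60}}

```text
time_s: 9.6
tcp_pos: [0.5643, -0.0545, 0.2533]
ee_rot: [[0.317, -0.949, -0.003], [-0.949, -0.317, -0.0], [-0.001, 0.003, -1.0]]
wrist_force: [-0.3, 0.2, -0.1]
gripper_width: 0.688
gripper_force: 0.0
```

Run:
```python
from h import *
s=r.sense();print(s["tcp_pos"],s["ee_rot"].round(3),s["joints"].round(1))
p,d,i=cap("wrist");X=points(d,i);zz=X[...,2]
D=np.array([[.948,.319],[-.319,.948]]) # dock axes rows
m=(zz>.158)&(zz<.172)&(abs(X[...,0]-.565)<.09)&(abs(X[...,1]+.05)<.12)
Q=(X[m][:,:2]-[.5644,-.0543])@D.T;print(len(Q),X[m].mean(0))
for a in np.arange(-.09,.09,.015):
    q=Q[(Q[:,1]>=a)&(Q[:,1]<a+.015)]
    if len(q)>5: print("y",a.round(3),len(q),"x",q[:,0].min().round(4),q[:,0].max().round(4))
cv2.imwrite("pics/w4.png",p)
```

```text
[ 0.5643028  -0.05448069  0.25330453] [[ 0.317 -0.949 -0.003]
 [-0.949 -0.317 -0.   ]
 [-0.001  0.003 -1.   ]] [ 10.8  15.3  -4.9  -0.  -70.    7.6]
2338 [ 0.57078079 -0.07020839  0.16616561]
y -0.09 275 x -0.0168 0.0174
y -0.075 303 x -0.0158 0.0175
y -0.06 253 x -0.0052 0.0079
y -0.045 217 x -0.0052 0.0079
y -0.03 217 x -0.0053 0.0073
y -0.015 206 x -0.0054 0.0075
y 0.0 199 x -0.0054 0.0076
y 0.015 186 x -0.0055 0.0078
y 0.03 173 x -0.0055 0.0069
y 0.045 169 x -0.0056 0.007
y 0.06 140 x -0.0166 0.0182
```

View pics/w4.png

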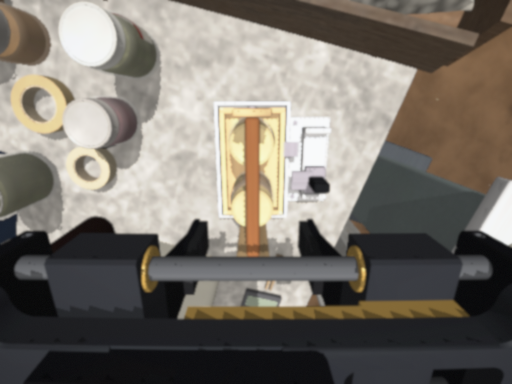

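The wrist view shows the bar vertical at column 252, centred between the fingers and about 1 mm off in the dock's x. The fin is at (318,184) and both jars are in place. I descend and close.

>>> {"method": "play_rows", "body": {"commands": "0.03 0.01 -0.5 0 0 0; 0 0 -0.8 0 0 0; 0 0 -0.8 0 0 0; 0 0 -0.8 0 0 0; 0 0 -0.6 0 0 0; 0 0 -0.37 0 0 0; 0 0 0 0 0 0; 0 0 0 0 0 0"}}

```text
time_s: 10.45
tcp_pos: [0.5662, -0.0542, 0.1392]
ee_rot: [[0.319, -0.948, 0.001], [-0.948, -0.319, -0.0], [0.001, -0.001, -1.0]]
wrist_force: [-0.1, 0.4, -0.4]
gripper_width: 0.689
gripper_force: 0.0
```

>>> {"method": "play_rows", "body": {"commands": "0 0 0 0 0 0; 0 0 0 0 0 0; 0 0 0 0 0 0; 0 0 0 0 0 0; 0 0 0 0 0 0; 0 0 0 0 0 0; 0 0 0 0 0 0; 0 0 0 0 0 0", "grip": 5}}

```text
time_s: 11.25
tcp_pos: [0.5651, -0.0544, 0.1384]
ee_rot: [[0.32, -0.948, -0.002], [-0.948, -0.32, -0.0], [-0.0, 0.002, -1.0]]
wrist_force: [-1.3, -0.4, 1.8]
gripper_width: 0.158
gripper_force: 30.0
```

The bar is gripped at 13.8 mm. I lift slowly at first and watch the force for a catch.

>>> {"method": "play_rows", "body": {"commands": "0 0 0.1 0 0 0; 0 0 0.1 0 0 0; 0 0 0.13 0 0 0; 0 0 0 0 0 0; 0 0 0 0 0 0"}}

```text
time_s: 11.75
tcp_pos: [0.5657, -0.054, 0.1482]
ee_rot: [[0.319, -0.948, -0.0], [-0.948, -0.319, 0.0], [-0.0, 0.0, -1.0]]
wrist_force: [0.4, 0.8, -7.9]
gripper_width: 0.151
gripper_force: 30.0
```

The load is 7.9 N, which is the caddy with both jars and nothing catching. I lift the remaining 90 mm.

>>> {"method": "play_rows", "body": {"commands": "0 0 0.1 0 0 0; 0 0 0.2 0 0 0; 0 0 0.3 0 0 0; 0 0 0.3 0 0 0; 0 0 0.3 0 0 0; 0 0 0.3 0 0 0; 0 0 0.3 0 0 0; 0 0 0.3 0 0 0; 0 0 0.3 0 0 0; 0 0 0.3 0 0 0; 0 0 0.2 0 0 0; 0 0 0.1 0 0 0; 0 0 0 0 0 0; 0 0 0 0 0 0; 0 0 0 0 0 0; 0 0 0 0 0 0; 0 0 0 0 0 0; 0 0 0 0 0 0; 0 0 0 0 0 0; 0 0 0 0 0 0"}}

```text
time_s: 13.75
tcp_pos: [0.5658, -0.0542, 0.2385]
ee_rot: [[0.32, -0.948, -0.0], [-0.948, -0.32, 0.0], [-0.0, 0.0, -1.0]]
wrist_force: [0.4, -1.1, -7.3]
gripper_width: 0.16
gripper_force: 30.0
```

Run:
```python
from h import *
s=r.sense();print(s["tcp_pos"],s["wrist_force"],s["moment"],s["gripper_width"])
p,d,i=cap("scene");X=points(d,i);cv2.imwrite("pics/s5.png",cv2.resize(p[130:300,110:290],None,fx=3,fy=3))
D=np.array([[.948,.319],[-.319,.948]])
q=X.copy();q[...,:2]=(X[...,:2]-[.565,-.054])@D.T
for nm,lo,hi in(("-y end",-.085,-.06),("+y end",.06,.085)):
    m=(abs(q[...,0])<.03)&(q[...,1]>lo)&(q[...,1]<hi)&(q[...,2]>.2)&(q[...,2]<.29)
    print(nm,m.sum(),np.nanpercentile(q[m][:,2],[50,90,98]).round(4) if m.sum() else 0)
```

```text
[ 0.56581286 -0.05416013  0.23845441] [ 0.44383336 -1.10683049 -7.26508463] [-0.07381718  0.12690351  0.04869269] 0.16013029164008352
-y end 298 [0.2511 0.2658 0.2673]
+y end 46 [0.2649 0.2665 0.2671]
```

View pics/s5.png

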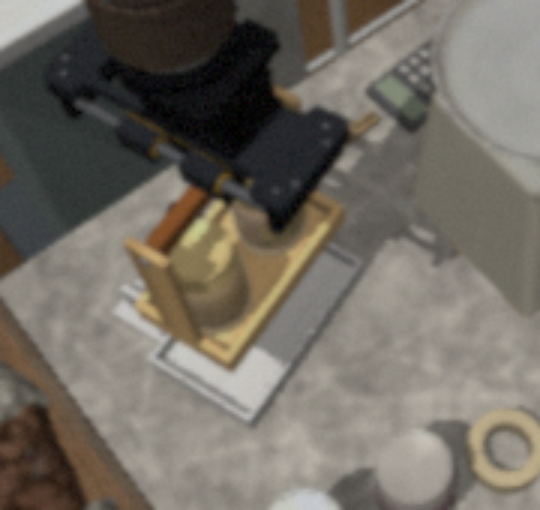

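The view shows the caddy hanging level over the empty dock. Both board tops are at 0.267, 100 mm up, and the jars are standing at (210,275) and (270,220). I hand the job in.

```bash
python3 -c "
from station import r
print(r.finish_job())"
```

```text
the job is handed in; nothing more can be done
None
```

I slid the bolt left to its stop with the caddy still docked, then lifted the caddy by its bar. I handed the job in with it held level and still, about 10 cm above the dock floor with both jars standing, after about 14 s of the 35 s; the interface returned no verdict.

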